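# Swing the examination carrier to the index plate

### The job

The strapped-down tankard stands on a heavy, free-swinging carrier. By pushing only sideways on its two fat black sprung rubber buffers, never touching the white deck, the yellow caps or the tankard, swing it gently round until its blue nose points at the red plate on the bench, and leave it standing there by itself, at rest and untouched, for at least four seconds before you finish. Do not swing it fast, knock it, or let it run into its end stops, and leave the other pieces on the bench alone.

Things in the scene. Friction and masses are not known exactly. Their poses are not given: they have to be found in the camera images.
- buffer_left: black rubber drum standing on the carrier, 110 mm in diameter, z = 65 to 125 mm, too thick to grip. Origin: middle of its underside, at rest 360 mm from the pivot, 0.40 rad from the nose direction, +y side. Sprung: it slides +-40 mm along the arc against 80 N/m, little damped, so the carrier bounces off a finger that merely stands in its way. Push it from inside the 170 mm gap or outside.
- buffer_right: black rubber drum standing on the carrier, 110 mm in diameter, z = 65 to 125 mm, too thick to grip. Origin: middle of its underside, at rest 360 mm from the pivot, 0.40 rad from the nose direction, -y side. Sprung: it slides +-40 mm along the arc against 80 N/m, little damped, so the carrier bounces off a finger that merely stands in its way. Push it from inside the 170 mm gap or outside.
- cap_left: yellow cap on buffer_left, 100 mm across, z = 125 to 131 mm, not to be touched; origin under its middle
- cap_right: yellow cap on buffer_right, the same
- deck: rest of the carrier, not to be touched: white T-shaped deck on ball casters, top at z = 62 mm, strapped tankard 140 mm from the pivot, 100 mm wide, up to z = 226 mm. Origin at bench height, 360 mm from the pivot axis towards the nose; x, y turn with the carrier, pivot at x = +360 mm. Turning: damping 0.012 N m s/rad, dry friction 0.0012 N m, inertia 0.67 kg m2 nominal (0.75 to 1.35 times).
- nose (a point): tip of the blue nose of the deck, 452 mm from the pivot at z = 55 mm, axes as deck (+x to the pivot); a blue line on the deck runs from it towards the pivot
- deck_left (a point): middle of the deck's +y end edge at z = 61 mm: x = +28.4, y = +220 mm in the frame of deck, outside the left buffer
- deck_right (a point): the same at the -y end: x = +28.4, y = -220 mm in the frame of deck
- mark (a point): point of the red plate that lies fixed flat on the bench in front of the carrier: 6 mm thick, 100 mm wide, 70 mm long, with a small point towards the pivot and a white line. This is the middle of its edge towards the pivot, 480 mm from the pivot, z = 6 mm; +x points to the pivot, so the nose points at the plate when the x axes of nose and mark agree and the nose is 28 mm from it.
- midline (a point): unmarked fixed point on the bench, 300 mm from the pivot; its +x axis runs to the pivot and is the middle of the swing. The carrier turns about the vertical pivot up to 1.0 rad to either side of it, where the end stops (red posts) are. The carrier is made to swing below 0.8 rad/s and to be pushed with under 25 N: meet a buffer at no more than about 60 mm/s.
- goblet: turned wooden goblet, 66 mm wide and 100 mm high, a bystander; origin under its foot
- brass_bowl: brass bowl, 110 mm wide and 50 mm high, a bystander; origin under its foot
- card_box: cardboard box 100 x 70 x 45 mm, a bystander; origin under its middle

How it is judged (in metres and radians):
On the way:
1. the carrier stands by itself, untouched and nearly still, with its nose at the red plate, for 4 s (angle between the x axis of nose and the x axis of mark, either way round below 0.12 rad and angular speed of deck below 0.06 rad/s and contact force between each of the arm, the fingers and buffer_left below 0.3 N and contact force between each of the arm, the fingers and buffer_right below 0.3 N), for 4 s.
At the end, for the whole second after the job is handed in: the carrier's nose direction is within 0.12 rad of the red plate's middle, the carrier turns slower than 0.04 rad/s and nothing touches it; before that it stood there untouched, slower than 0.06 rad/s, for 4 s on end (angle between the x axis of nose and the x axis of mark, either way round below 0.12 rad and angular speed of deck below 0.04 rad/s).
It fails at once if the carrier was swung too fast (over 0.8 rad/s) (angular speed of deck above 0.8 rad/s).
It fails at once if the carrier ran into an end stop (angle between the x axis of nose and the x axis of midline, either way round above 0.98 rad).
It fails at once if a buffer was knocked (over 25 N) (contact force between any of the arm, the fingers and buffer_left above 25 N or contact force between any of the arm, the fingers and buffer_right above 25 N).
It fails at once if the robot touched the deck, a cap or the tankard (contact force between any of the arm, the fingers and deck above 0.5 N or contact force between any of the arm, the fingers and cap_left above 0.5 N or contact force between any of the arm, the fingers and cap_right above 0.5 N).
It fails at once if a bystander was moved or tipped (distance of any of goblet, brass_bowl, card_box from where it was at the start of the episode above 0.025 m or angle between goblet's own z axis and vertical above 0.3 rad).
It also fails if it takes over 51 s, if anything falls off the work surface, if the arm or the gripper's body presses on something with over 40 N, if the wrist force passes 120 N, or if a joint passes its speed limit or range.

### The arm

A 6-joint arm with a two-finger parallel gripper is mounted at the origin on the work surface. World frame = base frame: x ahead of the robot, y to its left, z up, the work surface at z = 0. Lengths are in m, angles in degrees, forces in N, time in s.
With the tool pointing down it reaches from about 0.3 to 0.75 m from the base axis. Payload 8.5 kg.
Tool frame: the origin (TCP) lies midway between the tips of the shut fingers; the grasp point (between the pads) lies grasp_offset behind it (grasp_offset is the distance from the TCP to the grasp point, in m); z points along the fingers, y is the line along which they close (so a half turn about z gives the same grasp; the last joint's range is limited). The gripper opens to 85 mm and grips with 20 to 120 N. Pads are 22 mm wide; open, the fingers measure 114 mm over their backs; the gripper's body (76 mm by 85 mm) begins 54 mm behind the grasp point. The pads swing forward as they close: fully open they stand 13 mm farther back than shut.
Start: joints at [-77.309, 21.807, 74.336, -0, 83.858, -12.336], TCP at [0.233, -0.498, 0.211] pointing down, gripper open.
Joint ranges: [-178.18, 178.18], [-50.72, 133.34], [12.68, 142.11], [-81.47, 261.47], [9.98, 163.14], [-165.26, 165.26]. Speed limits (degrees/s): [136.94, 136.94, 180, 180, 180, 180].

### API

Orientations are given as a 3x3 rotation matrix whose columns are the frame's x, y, z axes.
In Python, from rig import observe, get_image, camera_params, close_job, grasp_offset gives the robot as it stands.
- The arm moves only by the shell command python3 -m handwheel 'ROWS' [OPENING] [FORCE]. ROWS is JSON, a list of rows, each a list of 2 entries, a list of its own where there are three numbers: the shift along the tool's x, y, z as a fraction of full scale, then the turn, a rotation vector about the tool's x, y, z as a fraction of full scale. In form: [[[dx, dy, dz], [ax, ay, az]], ...]. A call has 1 to 10 rows; each row is the pose to reach, as a shift and turn from the pose commanded when the call began, along the tool's axes at that moment, turning the shorter way round; what a row does not reach only later rows make up. Full scale, the value 1, is 0.5 m for a shift and pi rad for a turn. A row lasts 1/10 s, in which the tool goes at most 50 mm and 8.59 degrees, less where a joint would pass 70% of its speed; a pose out of reach is approached as far as the arm can. A call with a number of a shift or a turn outside -1 to 1 is refused whole. A call with a gripper value outside its range is refused whole. OPENING is the opening, from 0 (shut) to 1 (fully open), set as the call begins (- or left out, the last holds). The fingers move at their own pace and stop on an object; FORCE is the grip in N (left out, the last holds). Time passes only in rows, so rows that repeat a pose let the fingers close. It gives the time, the measured TCP pose, the force, the opening and the grip force at its end, in the units of the state.
- observe(): the state, without advancing time (a new reading comes with each control period).
- get_image(name): name is "scene" or "top"; returns (picture, depth): 400x640x3 uint8, red, green, blue; 400x640 float32, m along the optical axis (not along the pixel's ray), 0 where there is no reading.
- camera_params(name): a dict with "K" (3x3 intrinsics, pixels), "k1" (the pictures are not rectified: a ray, as slopes to the right and down, at radius r is drawn at 1 + k1 r^2 times it, then the intrinsics apply), "R" (3x3) and "t" (3): a world point X has camera coordinates R X + t. Camera axes: x right, y down, z forward; pixel columns grow to the right and rows downward; lengths in m; the calibration is good to about 2 mm. A picture is of the moment at which its call begins. camera_params takes no time and is no camera call.
- close_job(): hands the job in; it is judged then, once.
The state is a dict: "time_s": time; "q": joint angles; "qvel": joint speeds; "joint_efforts": joint torques, N m; "position": TCP position; "tool_rot": TCP orientation; "ft_force": force on the tool from outside, world axes, zero at the start; "wrist_torque": the same for the moment, N m; "grip_width": finger opening in m; "gripper_force": force on a finger pad.
Only numpy, scipy, OpenCV 4.12 (cv2) and the standard library are available. Lean on these libraries where they do the work, as an engineer would, in place of code of your own. Each camera call takes 0.05 s, during which the arm holds its last target. There are 200 camera calls.

## Working session

There is one attempt and no reset: what is moved stays moved. The work goes in short steps, Python scripts to look and compute and a shell command to move; the robot and the scene stay as the last step left them, time stands still between calls to the robot, and variables do not carry over. Pictures are saved under pics/ and viewed, at most 10 in all, crops included, and the job is handed in when it is done.

```bash
mkdir -p pics; ls
python3 - <<'E'
from rig import *
import cv2
for n in("top","scene"):
    im,d=get_image(n); cv2.imwrite(f"pics/{n}0.png",im[:,:,::-1]); 
    p=camera_params(n); print(n,p)
    import numpy as np; np.save(f"pics/{n}0d.npy",d)
s=observe(); print(s); print(grasp_offset)
E
```

```text
pics
top {'K': array([[502.82282026,   0.        , 319.07823526],
       [  0.        , 502.82282026, 200.30946109],
       [  0.        ,   0.        ,   1.        ]]), 'k1': -0.15124399377025657, 'R': array([[-0.02874473, -0.99945095, -0.01647829],
       [-0.99527438,  0.03014646, -0.09230444],
       [ 0.09275052,  0.01374716, -0.99559447]]), 't': array([0.01001472, 0.47379489, 1.72451629])}
scene {'K': array([[405.91504623,   0.        , 324.33875058],
       [  0.        , 405.91504623, 201.37088145],
       [  0.        ,   0.        ,   1.        ]]), 'k1': -0.0942354340641281, 'R': array([[ 0.46354408,  0.88598185,  0.01276909],
       [ 0.70583132, -0.36050118, -0.60978771],
       [-0.53565757,  0.29167631, -0.79246192]]), 't': array([-0.20341468, -0.29989685,  1.51456559])}
{'time_s': 0.1, 'q': array([-7.73071923e+01,  2.18402976e+01,  7.43803589e+01, -1.32794295e-04,
        8.38566317e+01, -1.23372865e+01]), 'qvel': array([-0.02058951,  0.05390797, -0.07539316, -0.05490025,  0.15294373,
        0.02720586]), 'joint_efforts': array([ 4.45012789e-03, -4.49225056e+01, -2.31655025e+01, -1.54852469e-04,
        3.69112080e-03, -2.92635343e-05]), 'position': array([ 0.23262214, -0.49807084,  0.21074414]), 'tool_rot': array([[ 9.06085622e-01,  4.23094264e-01, -2.98641001e-04],
       [ 4.23094272e-01, -9.06084713e-01,  1.31546304e-03],
       [ 2.85970820e-04, -1.31827544e-03, -9.99999090e-01]]), 'ft_force': array([-1.13697106,  0.13305206, -0.44424093]), 'wrist_torque': array([ 0.04940199,  0.03594143, -0.01706381]), 'gripper_force': 0.0, 'grip_width': 0.08549494606789397}
0.0187
```

View pics/top0.png

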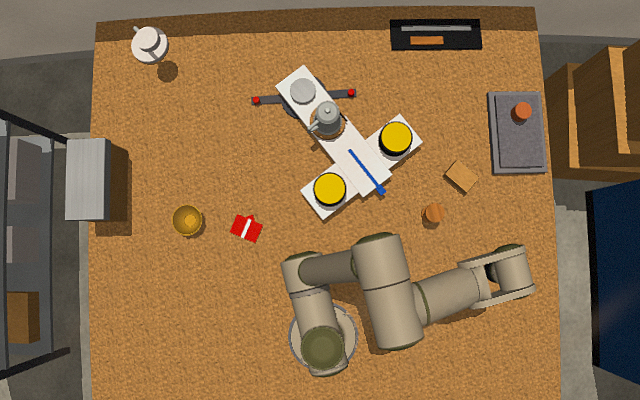

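View pics/scene0.png

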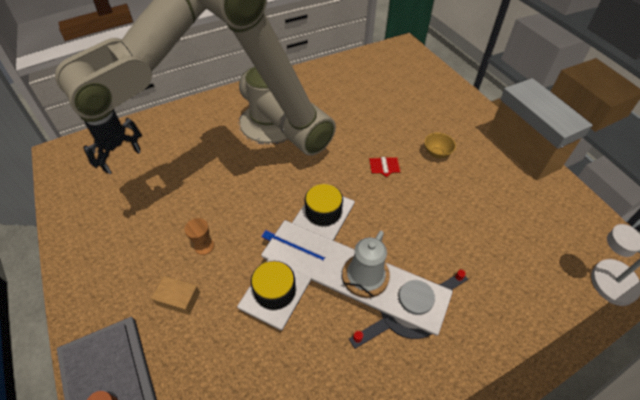

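```bash
cat > h.py <<'E'
from rig import *
import numpy as np, cv2
def ray(n,u,v,z):
    p=camera_params(n); D=np.array([p['k1'],0,0,0.])
    # model: drawn = (1+k1 r^2)*ray
    a=cv2.undistortPoints(np.array([[[u,v]]],float),p['K'],D)[0,0]
    R,t=p['R'],p['t']; c=-R.T@t; d=R.T@np.array([a[0],a[1],1]); return c+d*(z-c[2])/d[2]
def yellow(n="top"):
    im,_=get_image(n); h=cv2.cvtColor(im,cv2.COLOR_RGB2HSV)
    m=cv2.inRange(h,(24,200,90),(34,255,255)); k,l,st,c=cv2.connectedComponentsWithStats(m)
    return [(c[i],st[i,4]) for i in range(1,k) if st[i,4]>150],im
E
python3 - <<'E'
from h import *
y,im=yellow()
for c,a in y: print(c,a,ray("top",*c,.131))
for nm,u,v,z in [("nose",384,191,.06),("bluein",350,151,.062),("mark?",235,216,.006),("plate",246,228,.006),("post",256,100,.05),("post",351,92,.05),("pivot",303,91,.09),("goblet",433,214,.05),("box",461,177,.045),("bowl",187,221,.03)]: print(nm,ray("top",u,v,z))
cv2.imwrite("pics/c1.png",cv2.resize(im[60:260,200:460,::-1],None,fx=3,fy=3,interpolation=cv2.INTER_CUBIC))
E
```

```text
[395.829233   136.60636758] 691 [ 0.66746887 -0.2652202   0.131     ]
[329.29019074 188.23297003] 734 [ 0.50227071 -0.0399183   0.131     ]
nose [ 0.49547074 -0.22639133  0.06      ]
bluein [ 0.63664338 -0.11537534  0.062     ]
mark? [0.42888501 0.29374432 0.006     ]
plate [0.38560143 0.25538999 0.006     ]
post [0.83245257 0.20740961 0.05      ]
post [ 0.84964109 -0.12738267  0.05      ]
pivot [0.84605028 0.03944751 0.09      ]
goblet [ 0.41241647 -0.39287955  0.05      ]
box [ 0.5380307  -0.49896663  0.045     ]
bowl [0.41448035 0.45980501 0.03      ]
```

View pics/c1.png

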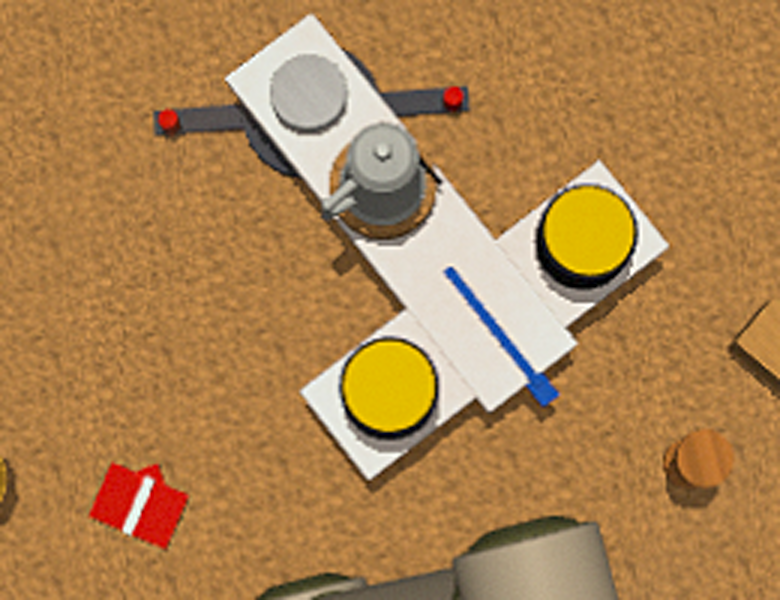

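```bash
python3 -m handwheel '[[[0.05,-0.025,0],[0,0,-0.03]],[[0.14,-0.07,0],[0,0,-0.07]],[[0.23,-0.115,0],[0,0,-0.115]],[[0.32,-0.16,0],[0,0,-0.16]],[[0.41,-0.205,0],[0,0,-0.205]],[[0.5,-0.25,0],[0,0,-0.25]],[[0.59,-0.295,0],[0,0,-0.295]],[[0.68,-0.34,0],[0,0,-0.34]],[[0.77,-0.385,0],[0,0,-0.385]],[[0.832,-0.415,0],[0,0,-0.4167]]]' 0 20
cat >> h.py <<'E'
def carrier():
    y,im=yellow(); t=observe()['time_s']
    P=[ray("top",*c,.131)[:2] for c,a in y]; P.sort(key=lambda p:p[1]); 
    return t,P,im
MARK=ray("top",250.7,215.3,.006)[:2]
PIV=np.array([.8523,.0434])
ang=lambda v:np.degrees(np.arctan2(v[1],v[0]))%360
def report():
    t,P,im=carrier(); g=[round(ang(p-PIV),2) for p in P]
    print("t",t,"caps R,L",[p.round(4).tolist() for p in P],"angs",g,"nose",np.mean(g) if len(g)==2 else None)
    return im
E
python3 - <<'E'
from h import *
report(); print(MARK,ang(MARK-PIV),np.hypot(*(MARK-PIV)))
s=observe();print(s['time_s'],s['position'],s['tool_rot'].round(3).tolist(),s['grip_width'])
E
```

```text
time_s: 1.15
position: [0.523, -0.1317, 0.2112]
tool_rot: [[-0.181, 0.983, -0.0], [0.983, 0.181, 0.0], [0.0, -0.0, -1.0]]
ft_force: [-0.0, -0.2, 1.5]
grip_width: 0.0001
gripper_force: 0.0
t 1.2 caps R,L [[0.6674, -0.2654], [0.5125, -0.0178]] angs [np.float64(239.09), np.float64(190.21)] nose 214.65
[0.42977019 0.23796941] 155.27455312170358 0.4651759847789743
1.2 [ 0.52506398 -0.12857746  0.21099793] [[-0.188, 0.982, 0.001], [0.982, 0.188, 0.002], [0.002, 0.001, -1.0]] 0.00022947825185231009
```

```bash
python3 -m handwheel '[[[0,0,0.04],[0,0,0]],[[0,0,0.11],[0,0,0]],[[0,0,0.18],[0,0,0]],[[0,0,0.24],[0,0,0]],[[0,0,0.266],[0,0,0]],[[0,0,0.266],[0,0,0]],[[0,0,0.266],[0,0,0]]]'
python3 - <<'E'
from h import *
report()
im,d=get_image("scene"); cv2.imwrite("pics/s2.png",cv2.resize(im[140:320,200:400,::-1],None,fx=3.3,fy=3.3,interpolation=cv2.INTER_CUBIC))
E
```

```text
time_s: 1.9
position: [0.5221, -0.1345, 0.0788]
tool_rot: [[-0.174, 0.985, 0.0], [0.985, 0.174, -0.0], [-0.0, 0.0, -1.0]]
ft_force: [0.8, -0.1, -0.5]
grip_width: 0.0
gripper_force: 0.0
t 1.95 caps R,L [[0.6678, -0.2653], [0.5104, -0.0225]] angs [np.float64(239.14), np.float64(190.9)] nose 215.01999999999998
```

View pics/s2.png

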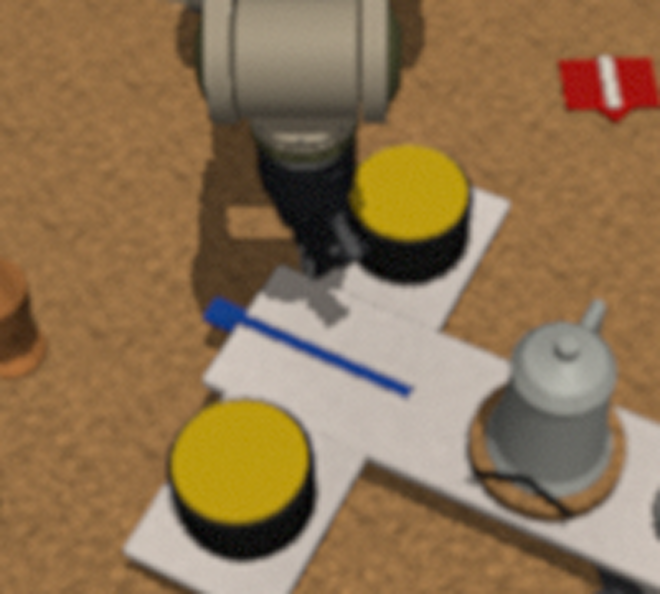

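The finger stands in the gap beside the left drum (crop 320,250; drum at 410,215), clear of the deck. Now I launch it at 45 mm/s.

```bash
python3 -m handwheel '[[[0.005,0,0],[0,0,0]],[[0.014,0,0],[0,0,0]],[[0.023,0,0],[0,0,0]],[[0.032,0,0],[0,0,0]],[[0.041,0,0],[0,0,0]],[[0.05,0,0],[0,0,0]],[[0.059,0,0],[0,0,0]],[[0.068,0,0],[0,0,0]],[[0.077,0,0],[0,0,0]],[[0.086,0,0],[0,0,0]]]'
python3 -m handwheel '[[[0.009,0,0],[0,0,0]],[[0.018,0,0],[0,0,0]],[[0.027,0,0],[0,0,0]],[[0.036,0,0],[0,0,0]]]'
python3 -c "
from h import *
report()"
```

```text
time_s: 3.0
position: [0.5142, -0.0917, 0.0783]
tool_rot: [[-0.174, 0.985, -0.0], [0.985, 0.174, -0.0], [-0.0, -0.0, -1.0]]
ft_force: [-0.2, 0.1, 0.5]
grip_width: 0.0
gripper_force: 0.4
time_s: 3.4
position: [0.5111, -0.0739, 0.0783]
tool_rot: [[-0.174, 0.985, -0.0], [0.985, 0.174, -0.0], [-0.0, -0.0, -1.0]]
ft_force: [-0.5, -0.9, -0.2]
grip_width: 0.0003
gripper_force: 0.4
t 3.45 caps R,L [[0.6529, -0.2561]] angs [np.float64(236.35)] nose None
```

```bash
python3 -m handwheel '[[[0.009,0,0],[0,0,0]],[[0.018,0,0],[0,0,0]],[[0.027,0,0],[0,0,0]],[[0.036,0,0],[0,0,0]],[[0.04,0,0],[0,0,0]]]'|egrep 'time|pos|ft'
python3 -c "
from h import *
report()"
```

```text
time_s: 3.95
position: [0.5076, -0.054, 0.0783]
ft_force: [0.2, 0.3, -0.4]
t 4.0 caps R,L [[0.6184, -0.2298], [0.5039, 0.0489]] angs [np.float64(229.42), np.float64(179.1)] nose 204.26
```

```bash
python3 -m handwheel '[[[0.007,0,0],[0,0,0]],[[0.015,0,0],[0,0,0]],[[0.023,0.001,0],[0,0,0]],[[0.031,0.001,0],[0,0,0]],[[0.039,0.001,0],[0,0,0]]]'|egrep 'time|pos|ft'
python3 -c "
from h import *
report()"
python3 -m handwheel '[[[0.008,0,0],[0,0,0]],[[0.016,0,0],[0,0,0]],[[0.024,0.001,0],[0,0,0]],[[0.032,0.001,0],[0,0,0]],[[0.04,0.001,0],[0,0,0]]]'|egrep 'time|pos|ft'
python3 -c "
from h import *
report()"
```

```text
time_s: 4.5
position: [0.5048, -0.0349, 0.0783]
ft_force: [-0.3, -0.1, -0.8]
t 4.55 caps R,L [[0.5876, -0.2002], [0.4994, 0.0791]] angs [np.float64(222.62), np.float64(174.23)] nose 198.425
time_s: 5.05
position: [0.5018, -0.0151, 0.0783]
ft_force: [0.7, -0.0, -0.3]
t 5.1 caps R,L [[0.5608, -0.1673], [0.5005, 0.1108]] angs [np.float64(215.86), np.float64(169.15)] nose 192.505
```

```bash
python3 -m handwheel '[[[0.009,0,0],[0,0,0]],[[0.018,0.001,0],[0,0,0]],[[0.027,0.001,0],[0,0,0]],[[0.036,0.002,0],[0,0,0]],[[0.045,0.002,0],[0,0,0]],[[0.054,0.002,0],[0,0,0]],[[0.063,0.003,0],[0,0,0]],[[0.072,0.003,0],[0,0,0]],[[0.081,0.004,0],[0,0,0]],[[0.09,0.004,0],[0,0,0]]]'|egrep 'time|pos|ft'
python3 -c "
from h import *
report()"
```

```text
time_s: 6.1
position: [0.4959, 0.0295, 0.0783]
ft_force: [-0.1, 0.3, 0.0]
t 6.15 caps R,L [[0.5223, -0.0993], [0.5205, 0.1794]] angs [np.float64(203.39), np.float64(157.71)] nose 180.55
```

```bash
python3 -m handwheel '[[[0.008,0,0],[0,0,0]],[[0.016,0.001,0],[0,0,0]],[[0.024,0.002,0],[0,0,0]],[[0.032,0.002,0],[0,0,0]],[[0.04,0.003,0],[0,0,0]],[[0.047,0.003,0],[0,0,0]],[[0.054,0.004,0],[0,0,0]],[[0.061,0.004,0],[0,0,0]],[[0.067,0.005,0],[0,0,0]],[[0.074,0.006,0],[0,0,0]]]'|egrep 'time|pos|ft'
python3 -m handwheel '[[[0.007,0.001,0],[0,0,0]],[[0.014,0.002,0],[0,0,0]],[[0.02,0.002,0],[0,0,0]],[[0.027,0.003,0],[0,0,0]],[[0.034,0.004,0],[0,0,0]],[[0.041,0.005,0],[0,0,0]],[[0.048,0.006,0],[0,0,0]],[[0.054,0.006,0],[0,0,0]],[[0.061,0.007,0],[0,0,0]],[[0.068,0.008,0],[0,0,0]]]'|egrep 'time|pos|ft'
python3 -c "
from h import *
report()"
```

```text
time_s: 7.15
position: [0.4925, 0.0663, 0.0783]
ft_force: [0.1, 0.6, -0.3]
time_s: 8.15
position: [0.4905, 0.1006, 0.0783]
ft_force: [0.7, 0.2, 0.8]
t 8.2 caps R,L [[0.4909, 0.0158], [0.6006, 0.2982]] angs [np.float64(184.37), np.float64(134.64)] nose 159.505
```

```bash
python3 -m handwheel '[[[0.007,0.001,0],[0,0,0]],[[0.014,0.002,0],[0,0,0]],[[0.02,0.003,0],[0,0,0]],[[0.027,0.004,0],[0,0,0]]]'|egrep 'time|pos|ft'
python3 -c "
from h import *
im=report(); cv2.imwrite('pics/c3.png',cv2.resize(im[60:260,180:440,::-1],None,fx=3,fy=3,interpolation=cv2.INTER_CUBIC))"
```

```text
time_s: 8.6
position: [0.49, 0.1141, 0.0783]
ft_force: [0.3, -0.9, 0.7]
t 8.65 caps R,L [[0.4913, 0.03], [0.6029, 0.3005]] angs [np.float64(182.13), np.float64(134.13)] nose 158.13
```

View pics/c3.png

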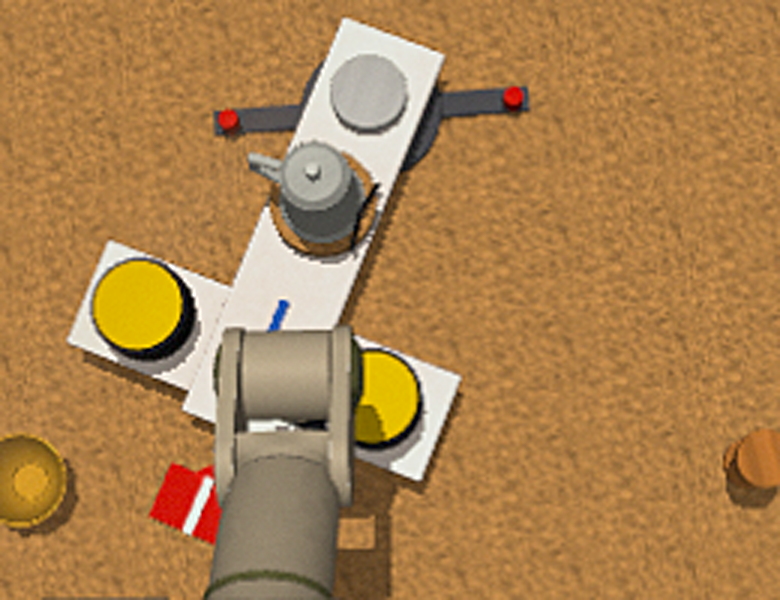

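```bash
python3 -m handwheel '[[[0.008,0.001,0],[0,0,0]],[[0.018,0.002,0],[0,0,0]],[[0.03,0.003,0],[0,0,0]],[[0.044,0.004,0],[0,0,0]],[[0.055,0.005,0],[0,0,0]],[[0.06,0.005,0],[0,0,0]]]'|egrep 'time|pos|ft'
python3 -c "
from h import *
report()"
python3 -m handwheel '[[[0,0,0],[0,0,0]],[[0,0,0],[0,0,0]],[[0,0,0],[0,0,0]],[[0,0,0],[0,0,0]],[[0,0,0],[0,0,0]]]'|egrep 'time|pos|ft'
python3 -c "
from h import *
report()"
python3 -m handwheel '[[[0,0,0],[0,0,0]],[[0,0,0],[0,0,0]],[[0,0,0],[0,0,0]],[[0,0,0],[0,0,0]],[[0,0,0],[0,0,0]]]'|egrep 'time|pos|ft'
python3 -c "
from h import *
report()"
```

```text
time_s: 9.25
position: [0.4872, 0.1446, 0.0783]
ft_force: [-0.3, 0.1, -0.8]
t 9.3 caps R,L [[0.4931, 0.0389], [0.6006, 0.2981]] angs [np.float64(180.71), np.float64(134.66)] nose 157.685
time_s: 9.8
position: [0.4874, 0.1438, 0.0783]
ft_force: [-0.2, -0.2, 0.2]
t 9.85 caps R,L [[0.4935, 0.0368], [0.5984, 0.2958]] angs [np.float64(181.05), np.float64(135.18)] nose 158.115
time_s: 10.35
position: [0.4873, 0.1439, 0.0783]
ft_force: [0.4, 0.5, -0.8]
t 10.4 caps R,L [[0.4934, 0.0342], [0.5964, 0.2934]] angs [np.float64(181.47), np.float64(135.66)] nose 158.565
```

```bash
python3 -m handwheel '[[[0,0,-0.04],[0,0,0]],[[0,0,-0.12],[0,0,0]],[[-0.02,-0.003,-0.17],[0,0,0]],[[-0.09,-0.015,-0.18],[0,0,0]],[[-0.17,-0.027,-0.18],[0,0,0]],[[-0.25,-0.04,-0.18],[0,0,0]],[[-0.33,-0.053,-0.18],[0,0,0]],[[-0.4,-0.064,-0.18],[0,0,0]],[[-0.44,-0.07,-0.18],[0,0,0]],[[-0.44,-0.07,-0.18],[0,0,0]]]'|egrep 'time|pos|ft'
python3 -m handwheel '[[[0,0,0.03],[0,0,0]],[[0,0,0.09],[0,0,0]],[[0,0,0.15],[0,0,0]],[[0,0,0.18],[0,0,0]],[[0,0,0.18],[0,0,0]]]'|egrep 'time|pos|ft'
python3 -c "
from h import *
report()"
```

```text
time_s: 11.4
position: [0.4912, -0.081, 0.1682]
ft_force: [0.1, 1.3, 0.9]
time_s: 11.9
position: [0.4901, -0.0774, 0.0767]
ft_force: [1.0, 0.1, -0.2]
t 11.95 caps R,L [[0.4975, 0.0375], [0.5917, 0.2891]] angs [np.float64(180.95), np.float64(136.68)] nose 158.815
```

```bash
python3 -m handwheel '[[[0.004,0.001,0],[0,0,0]],[[0.012,0.002,0],[0,0,0]],[[0.021,0.004,0],[0,0,0]],[[0.03,0.005,0],[0,0,0]],[[0.039,0.007,0],[0,0,0]],[[0.047,0.008,0],[0,0,0]],[[0.052,0.009,0],[0,0,0]],[[0.054,0.01,0],[0,0,0]],[[0.055,0.01,0],[0,0,0]],[[0.0555,0.01,0],[0,0,0]]]'|egrep 'time|pos|ft'
python3 -m handwheel '[[[0.0006,0.0001,0],[0,0,0]],[[0.0012,0.0002,0],[0,0,0]],[[0.0018,0.0003,0],[0,0,0]],[[0.0024,0.0004,0],[0,0,0]],[[0.003,0.0005,0],[0,0,0]],[[0.0036,0.0006,0],[0,0,0]],[[0.0042,0.0007,0],[0,0,0]],[[0.0048,0.0008,0],[0,0,0]],[[0.0054,0.0009,0],[0,0,0]],[[0.006,0.001,0],[0,0,0]]]'|egrep 'time|pos|ft'
python3 -c "
from h import *
report()"
```

```text
time_s: 12.95
position: [0.4913, -0.0507, 0.0783]
ft_force: [-0.6, 0.1, -0.4]
time_s: 13.95
position: [0.4912, -0.0476, 0.0783]
ft_force: [0.4, -0.9, -0.7]
t 14.0 caps R,L [[0.5031, 0.0499], [0.5871, 0.2842]] angs [np.float64(178.93), np.float64(137.75)] nose 158.34
```

```bash
python3 -m handwheel '[[[0.0006,0.0001,0],[0,0,0]],[[0.0012,0.0002,0],[0,0,0]],[[0.0018,0.0003,0],[0,0,0]],[[0.0024,0.0004,0],[0,0,0]],[[0.003,0.0005,0],[0,0,0]],[[0.0036,0.0006,0],[0,0,0]],[[0.0042,0.0007,0],[0,0,0]],[[0.0048,0.0008,0],[0,0,0]],[[0.0054,0.0009,0],[0,0,0]],[[0.006,0.001,0],[0,0,0]]]'|egrep 'time|pos|ft'
python3 -c "
from h import *
report()"
python3 -m handwheel '[[[0.0006,0.0001,0],[0,0,0]],[[0.0012,0.0002,0],[0,0,0]],[[0.0018,0.0003,0],[0,0,0]],[[0.0024,0.0004,0],[0,0,0]],[[0.003,0.0005,0],[0,0,0]],[[0.0036,0.0006,0],[0,0,0]]]'|egrep 'time|pos|ft'
python3 -c "
from h import *
report()"
```

```text
time_s: 15.0
position: [0.4912, -0.0445, 0.0783]
ft_force: [-0.5, 0.5, 0.3]
t 15.05 caps R,L [[0.5042, 0.0508], [0.5854, 0.2826]] angs [np.float64(178.79), np.float64(138.13)] nose 158.45999999999998
time_s: 15.65
position: [0.4912, -0.0427, 0.0783]
ft_force: [-1.5, -0.1, -0.5]
t 15.7 caps R,L [[0.5033, 0.053], [0.5865, 0.2836]] angs [np.float64(178.43), np.float64(137.9)] nose 158.16500000000002
```

```bash
python3 -m handwheel '[[[0.0006,0.0001,0],[0,0,0]],[[0.0012,0.0002,0],[0,0,0]],[[0.0018,0.0003,0],[0,0,0]],[[0.0024,0.0004,0],[0,0,0]],[[0.003,0.0005,0],[0,0,0]]]'|egrep 'time|pos|ft'
python3 -c "
from h import *
report()"
python3 -m handwheel '[[[0.0006,0.0001,0],[0,0,0]],[[0.0008,0.0001,0],[0,0,0]],[[0.0008,0.0001,0],[0,0,0]],[[0.0008,0.0001,0],[0,0,0]],[[0.0008,0.0001,0],[0,0,0]],[[0.0008,0.0001,0],[0,0,0]]]'|egrep 'time|pos|ft'
python3 -c "
from h import *
report()"
```

```text
time_s: 16.2
position: [0.4912, -0.0412, 0.0783]
ft_force: [1.0, 0.3, 0.7]
t 16.25 caps R,L [[0.503, 0.0552], [0.5889, 0.2863]] angs [np.float64(178.06), np.float64(137.32)] nose 157.69
time_s: 16.85
position: [0.4912, -0.0408, 0.0783]
ft_force: [-0.9, 0.4, -0.5]
t 16.9 caps R,L [[0.5024, 0.0576], [0.5918, 0.2893]] angs [np.float64(177.67), np.float64(136.65)] nose 157.16
```

```bash
python3 -m handwheel '[[[-0.01,-0.002,0],[0,0,0]],[[-0.03,-0.005,0],[0,0,0]],[[-0.06,-0.01,0],[0,0,0]],[[-0.09,-0.015,-0.03],[0,0,0]],[[-0.11,-0.018,-0.1],[0,0,0]],[[-0.12,-0.02,-0.18],[0,0,0]],[[-0.12,-0.02,-0.25],[0,0,0]],[[-0.12,-0.02,-0.28],[0,0,0]],[[-0.12,-0.02,-0.28],[0,0,0]],[[-0.12,-0.02,-0.28],[0,0,0]]]'|egrep 'time|pos|ft'
python3 -c "
from h import *
report()"
python3 -m handwheel '[[[0,0,0],[0,0,0]],[[0,0,0],[0,0,0]],[[0,0,0],[0,0,0]],[[0,0,0],[0,0,0]],[[0,0,0],[0,0,0]],[[0,0,0],[0,0,0]],[[0,0,0],[0,0,0]],[[0,0,0],[0,0,0]],[[0,0,0],[0,0,0]],[[0,0,0],[0,0,0]]]'|egrep 'time|pos|ft'
python3 -c "
from h import *
report()"
```

```text
time_s: 17.9
position: [0.4914, -0.1022, 0.2175]
ft_force: [-0.2, -0.1, -1.2]
t 17.95 caps R,L [[0.4941, 0.0356], [0.5961, 0.2936]] angs [np.float64(181.24), np.float64(135.69)] nose 158.465
time_s: 18.95
position: [0.4918, -0.1016, 0.2183]
ft_force: [-0.2, 0.6, 1.3]
t 19.0 caps R,L [[0.4935, 0.04], [0.6, 0.2972]] angs [np.float64(180.55), np.float64(134.83)] nose 157.69
```

```bash
W='see below'; python3 -m handwheel '[[[0,0,0],[0,0,0]],[[0,0,0],[0,0,0]],[[0,0,0],[0,0,0]],[[0,0,0],[0,0,0]],[[0,0,0],[0,0,0]],[[0,0,0],[0,0,0]],[[0,0,0],[0,0,0]],[[0,0,0],[0,0,0]],[[0,0,0],[0,0,0]],[[0,0,0],[0,0,0]]]'|egrep 'time'
python3 -m handwheel '[[[0,0,0],[0,0,0]],[[0,0,0],[0,0,0]],[[0,0,0],[0,0,0]],[[0,0,0],[0,0,0]],[[0,0,0],[0,0,0]],[[0,0,0],[0,0,0]],[[0,0,0],[0,0,0]],[[0,0,0],[0,0,0]],[[0,0,0],[0,0,0]],[[0,0,0],[0,0,0]]]'|egrep 'time'
python3 -c "
from h import *
report()"
python3 -m handwheel '[[[0,0,0],[0,0,0]],[[0,0,0],[0,0,0]],[[0,0,0],[0,0,0]],[[0,0,0],[0,0,0]],[[0,0,0],[0,0,0]],[[0,0,0],[0,0,0]],[[0,0,0],[0,0,0]],[[0,0,0],[0,0,0]],[[0,0,0],[0,0,0]],[[0,0,0],[0,0,0]]]'|egrep 'time'
python3 -c "
from h import *
im=report(); cv2.imwrite('pics/c4.png',cv2.resize(im[60:260,180:440,::-1],None,fx=3,fy=3,interpolation=cv2.INTER_CUBIC))"
```

```text
time_s: 20.0
time_s: 21.0
t 21.05 caps R,L [[0.4929, 0.0475], [0.6055, 0.303]] angs [np.float64(179.34), np.float64(133.54)] nose 156.44
time_s: 22.05
t 22.1 caps R,L [[0.493, 0.0507], [0.608, 0.3054]] angs [np.float64(178.84), np.float64(133.0)] nose 155.92000000000002
```

View pics/c4.png

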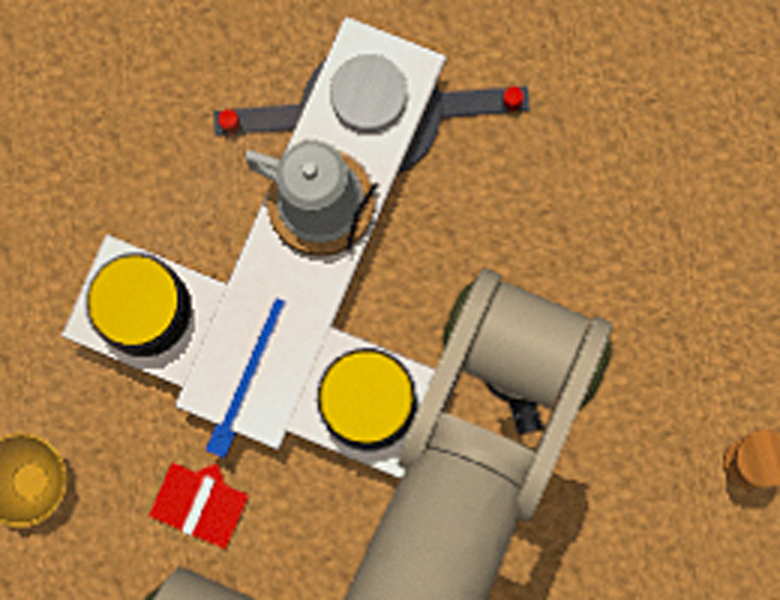

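The blue nose (218,447) lines up with the plate's point (212,468). The carrier has stood untouched for 5 s and drifts at about 0.01 rad/s. I'll wait 2 s more and then hand in.

```bash
python3 -m handwheel '[[[0,0,0],[0,0,0]],[[0,0,0],[0,0,0]],[[0,0,0],[0,0,0]],[[0,0,0],[0,0,0]],[[0,0,0],[0,0,0]],[[0,0,0],[0,0,0]],[[0,0,0],[0,0,0]],[[0,0,0],[0,0,0]],[[0,0,0],[0,0,0]],[[0,0,0],[0,0,0]]]'|egrep 'time'
python3 -m handwheel '[[[0,0,0],[0,0,0]],[[0,0,0],[0,0,0]],[[0,0,0],[0,0,0]],[[0,0,0],[0,0,0]],[[0,0,0],[0,0,0]],[[0,0,0],[0,0,0]],[[0,0,0],[0,0,0]],[[0,0,0],[0,0,0]],[[0,0,0],[0,0,0]],[[0,0,0],[0,0,0]]]'|egrep 'time'
python3 -c "
from h import *
report(); print(close_job())"
```

```text
time_s: 23.1
time_s: 24.1
t 24.15 caps R,L [[0.4932, 0.0553], [0.6115, 0.3087]] angs [np.float64(178.1), np.float64(132.24)] nose 155.17000000000002
the job is handed in; nothing more can be done
None
```

I swung the carrier round and handed the job in at 24.15 s: its nose was about 0.1° from the red plate's middle, drifting slower than 0.01 rad/s, and it had stood untouched for about 7 s; the hand-in returned no verdict.

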